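Pull the terracotta batt home against the front stop

ROBOT

A 6-joint arm with a two-finger parallel gripper is mounted at the origin on a cart in front of the work surface, level with it; the furniture and walls round the work are solid. World frame = base frame: x ahead of the robot, y to its left, z up, the work surface at z = 0. Lengths are in m, angles in rad, forces in N, time in s.
With the tool pointing down it reaches from about 0.3 to 0.875 m from the base axis. Payload 6.4 kg.
Tool frame: the origin (TCP) lies midway between the tips of the shut fingers; the grasp point (between the pads) lies 19 mm behind it; z points along the fingers, y is the line along which they close (so a half turn about z gives the same grasp; the last joint's range is limited). The gripper opens to 85 mm and grips with 20 to 120 N. Pads are 22 mm wide; open, the fingers measure 114 mm over their backs; the gripper's body (76 mm by 85 mm) begins 54 mm behind the grasp point. The pads swing forward as they close: fully open they stand 13 mm farther back than shut.
Start: joints at [-1.386, 0.181, 1.607, -0, 1.354, -0.206], TCP at [0.219, -0.532, 0.231] pointing down, gripper open.
Joint ranges: [-2.99, 2.99], [-0.89, 2.07], [0.3, 2.58], [-1.14, 4.28], [0, 2.63], [-3.12, 3.12]. Speed limits (rad/s): [2.57, 2.57, 3.01, 3.14, 3.14, 3.14].

INTERFACE

Orientations are given as a unit quaternion [w, x, y, z].
In Python, from bench import ctrl gives the robot as it stands.
- The arm moves only by the tool send_rows, never from a script. Its argument "motion" is a list of rows, each a list of 7 numbers: the turn, a rotation vector about the tool's x, y, z in degrees, then the shift along the tool's x, y, z in mm, then the closure, from -1 (fully open) to 1 (shut). In form: [[rx, ry, rz, tx, ty, tz, grip], ...]. A call has exactly 10 rows; each row shifts and turns the commanded pose from where the row before left it, along the tool's axes as they then stand; what a row does not reach is not made up. A row lasts 1/10 s, in which the tool goes at most 50 mm and 8.59 degrees, less where a joint would pass 70% of its speed; a pose out of reach is approached as far as the arm can. A call is refused whole if a number of a shift passes 50 or a number of a turn 8.59, either way. A call with a gripper value outside its range is refused whole. The fingers move at their own pace and stop on an object; the grip force is fixed at half the most. Time passes only in rows, so rows that do not move let the fingers close, or fill a call up. It gives the time, the measured TCP pose, the force, the opening and the grip force at its end, in the units of the state.
- ctrl.get_obs(): the state, without advancing time (a new reading comes with each control period).
- ctrl.camera(name): name is "side" or "top"; returns a dict with "color" (480x640x3 uint8, red, green, blue), "z_map" (480x640 float32, m along the optical axis (not along the pixel's ray), 0 where there is no reading), "mtx" (3x3 intrinsics, pixels), "extrinsics" (4x4, takes a point from camera to world coordinates). Camera axes: x right, y down, z forward; pixel columns grow to the right and rows downward; lengths in m; the calibration is good to about 2 mm. A picture is of the moment at which its call begins.
- ctrl.hand_in(): hands the job in; it is judged then, once.
The state is a dict: "time_s": time; "q": joint angles; "dq": joint speeds; "joint_efforts": joint torques, N m; "eef_pos": TCP position; "eef_rot": TCP orientation; "wrist_force": force on the tool from outside, world axes, zero at the start; "torque": the same for the moment, N m; "opening": opening from 0.0 (shut) to 1.0 (fully open); "grasp_force": force on a finger pad.
Only numpy, scipy, OpenCV 4.12 (cv2) and the standard library are available. Lean on these libraries where they do the work, as an engineer would, in place of code of your own. Each camera call takes 0.05 s, during which the arm holds its last target. There are 200 camera calls.

TASK

The setting board has two lanes, each with a flat batt at the back. Press down on top of the terracotta batt and drag it back along its lane until it lies flat and fully home against the dark front stop, then let go. Leave the white plaster batt at the back of its lane, and leave the blue beaker standing where it is.

Things in the scene. Friction and masses are not known exactly. Their poses are not given: they have to be found in the camera images.
- setting_board: Fixed plywood board 226 (x) x 290 (y) mm; origin: centre of its underside on the bench, z up, turned up to 0.25 rad. Two lanes along x, centre lines at y = +68 and -68 mm, 118 mm wide, from the dark front stop (inner face x = -95 mm, robot's end) to the back rail (x = +95 mm). Slick lane floor 12 mm above the bench; stop, rail and battens (18 mm wide) rise to 26 mm.
- terracotta_batt_top (a point): Centre of the top face (24 mm above the bench) of the loose orange-brown slab, 85 (x, along the lane) x 110 (y) x 12 mm, 0.15-0.28 kg. In either lane, 1-10 mm from the back rail and about 4 mm clear of the battens: no room for fingers round it. Slides easily (friction about 0.3); follows a fingertip pressed on it with 5-15 N. Home: this point at x = -52.5 mm in the board's frame.
- plaster_batt_top (a point): Centre of the top face of the white plaster slab, same size and shape as the terracotta one, at the back of the other lane. To be left there.
- standing_beaker: Blue plastic beaker, 74 mm in diameter, 91 mm tall, loose on the bench to the left of the board; origin at the centre of its underside. To be left alone.
Mind the look-alikes: they are no part of the job. There is more than one size of the part that bears plaster_batt_top; the job needs the middle-sized.

How it is judged:
On the way:
1. the terracotta batt is dragged forward with the fingers pressing on its top (contact force between the fingers and terracotta_batt above 0.5 N and x of the grasp point in the frame of terracotta_batt_top between -0.055 and 0.045 m and x of terracotta_batt_top in the frame of setting_board below 0.015 m), for 0.05 s.
At the end, for the whole second after the job is handed in: The terracotta batt lies flat in its lane with its front edge within 12 mm of the front stop and is released; the white plaster batt is still at the back of its lane (moved less than 15 mm); the beaker stands upright within 30 mm of where it stood (x of terracotta_batt_top in the frame of setting_board below -0.0405 m and z of terracotta_batt_top in the frame of setting_board below 0.029 m and angle between terracotta_batt_top's own z axis and vertical below 0.06 rad and x of plaster_batt_top in the frame of setting_board above 0.03 m and distance of plaster_batt_top from where it was at the start of the episode below 0.015 m and distance of standing_beaker from where it was at the start of the episode below 0.03 m and angle between standing_beaker's own z axis and vertical below 0.2 rad); the robot touches nothing.
It fails at once if the white plaster batt is dragged more than 25 mm from its place (distance of plaster_batt_top from where it was at the start of the episode above 0.025 m).
It fails at once if the terracotta batt is lifted out of its lane (z of terracotta_batt_top in the frame of setting_board above 0.045 m).
It fails at once if the beaker is knocked over (angle between standing_beaker's own z axis and vertical above 0.5 rad).
It also fails if it takes over 40 s, if anything falls off the work surface, if the arm or the gripper's body presses on something with over 40 N, if the wrist force passes 120 N, or if a joint passes its speed limit or range.

## Working session

There is one attempt and no reset: what is moved stays moved. The work goes in short steps, Python scripts to look and compute and a tool call to move; the robot and the scene stay as the last step left them, time stands still between calls to the robot, and variables do not carry over. Pictures are saved under pics/ and viewed, at most 10 in all, crops included, and the job is handed in when it is done.

Besides the shell and the picture viewer there is one more tool, called after "Emit:" in YAML: its name, and indented under it one key for each argument. send_rows: Moves the arm, as the interface text tells. Its arguments: {"type":"object","properties":{"motion":{"type":"array","items":{"type":"array","items":{"type":"number"}}}},"required":["motion"]}

```bash
mkdir -p pics; python3 - <<'E'
from bench import ctrl
import cv2,numpy as np
for n in("top","side"):
    c=ctrl.camera(n); cv2.imwrite(f"pics/{n}0.png",c["color"][:,:,::-1]); np.savez(f"{n}0.npz",**c)
    print(n,c["mtx"].round(1).tolist(),c["extrinsics"].round(3).tolist())
o=ctrl.get_obs();print(o)
E
```

```text
top [[536.2, 0.0, 318.9], [0.0, 536.2, 237.5], [0.0, 0.0, 1.0]] [[-0.004, -0.992, 0.127, 0.386], [-1.0, 0.002, -0.013, 0.122], [0.013, -0.127, -0.992, 1.078], [0.0, 0.0, 0.0, 1.0]]
side [[528.9, 0.0, 314.6], [0.0, 528.9, 236.5], [0.0, 0.0, 1.0]] [[-0.999, -0.037, 0.029, 0.471], [-0.04, 0.345, -0.938, 1.167], [0.025, -0.938, -0.347, 0.457], [0.0, 0.0, 0.0, 1.0]]
{'time_s': 0.1, 'q': array([-1.38631151e+00,  1.81481571e-01,  1.60792992e+00,  9.93740676e-06,
        1.35382497e+00, -2.06274299e-01]), 'dq': array([ 0.00097281, -0.00049249, -0.00174199, -0.00012919,  0.00171569,
        0.00076056]), 'joint_efforts': array([ 5.04888085e-04, -4.45872402e+01, -3.52237988e+01, -1.81086994e-04,
        4.17620860e-03,  2.55549907e-05]), 'eef_pos': array([ 0.21894813, -0.53112523,  0.23045533]), 'eef_rot': array([-8.21801937e-04,  9.80973930e-01,  1.94137768e-01,  1.38052863e-05]), 'wrist_force': array([ 1.50096343, -0.44454377,  0.42234801]), 'torque': array([ 0.00210434, -0.00583528,  0.00145137]), 'grasp_force': 0.0, 'opening': 1.0033101862997813}
```

View pics/top0.png

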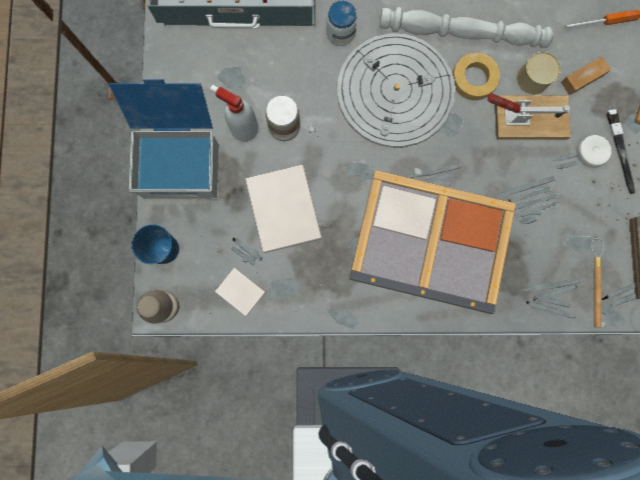

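View pics/side0.png

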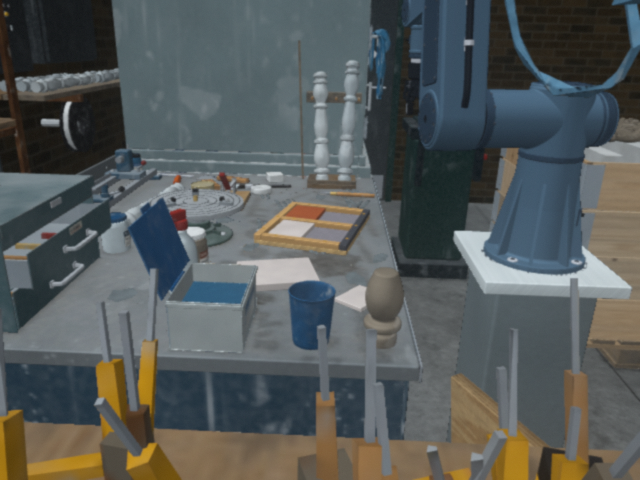

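The top view shows the board at about (433,240), with the dark stop along its lower edge (350,280)-(495,310).
- **Terracotta:** the slab in the right lane at (470,223) is the target. The orange-brown block at (586,75) is a look-alike, not in a lane.
- **White slabs:** the middle-sized one is in the left lane at (406,210). The large one at (283,208) and the small one at (239,291) lie on the bench.
- **Beaker:** blue, at (154,244), well clear of the board. The blue jar at (342,20) is another thing.

```bash
cat > h.py <<'E'
import cv2,numpy as np
def ray(c,px,z):
    p=np.atleast_2d(px).astype(float); T=c["extrinsics"]
    d=np.c_[p,np.ones(len(p))]@np.linalg.inv(c["mtx"]).T@T[:3,:3].T
    return T[:3,3]+d*((z-T[2,3])/d[:,2])[:,None]
def slab(c,mask,z):
    cs,_=cv2.findContours(mask,cv2.RETR_EXTERNAL,cv2.CHAIN_APPROX_NONE)
    k=max(cs,key=cv2.contourArea)[:,0]
    w=ray(c,k,z); r=cv2.minAreaRect((w[:,:2]*1000).astype(np.float32))
    return r
def masks(c,roi):
    h=cv2.cvtColor(c["color"],cv2.COLOR_RGB2HSV); m=np.zeros(h.shape[:2],np.uint8); x0,y0,x1,y1=roi; m[y0:y1,x0:x1]=255
    o=cv2.inRange(h,(0,150,90),(14,255,255))&m
    w=cv2.inRange(h,(0,0,190),(179,60,255))&m
    return o,w
E
python3 - <<'E'
from h import *
c=dict(np.load("top0.npz")); o,w=masks(c,(350,165,520,315))
for m in(o,w): print(slab(c,m,.024))
u,v=470,223
z=c["z_map"]; 
for u,v in((470,223),(406,210),(400,255),(462,272)):
    K=c["mtx"];d=z[v,u];p=np.array([(u-K[0,2])*d/K[0,0],(v-K[1,2])*d/K[1,1],d,1]);print((c["extrinsics"]@p)[:3].round(4))
# board corners, top at z=.026, from picture
print(ray(c,[(376,172),(515,204),(494,311),(351,281)],.026).round(4))
im=c["color"][160:320,340:530,::-1].copy()
for m,col in((o,(255,0,0)),(w,(0,0,255))):
    cs,_=cv2.findContours(m[160:320,340:530],0,2);cv2.drawContours(im,cs,-1,col,1)
cv2.imwrite("pics/crop.png",cv2.resize(im,None,fx=4,fy=3.7)[:600,:800])
E
```

```text
((546.2742919921875, -196.40406799316406), (107.61613464355469, 83.60681915283203), 77.2064437866211)
((572.3307495117188, -63.024078369140625), (108.74742126464844, 82.92046356201172), 75.23617553710938)
[ 0.549  -0.1938  0.0253]
[ 0.5754 -0.0665  0.0256]
[ 0.4861 -0.0539  0.017 ]
[ 0.4521 -0.1777  0.0125]
[[ 0.6531 -0.0078  0.026 ]
 [ 0.5872 -0.2857  0.026 ]
 [ 0.3749 -0.2338  0.026 ]
 [ 0.4343  0.045   0.026 ]]
```

View pics/crop.png

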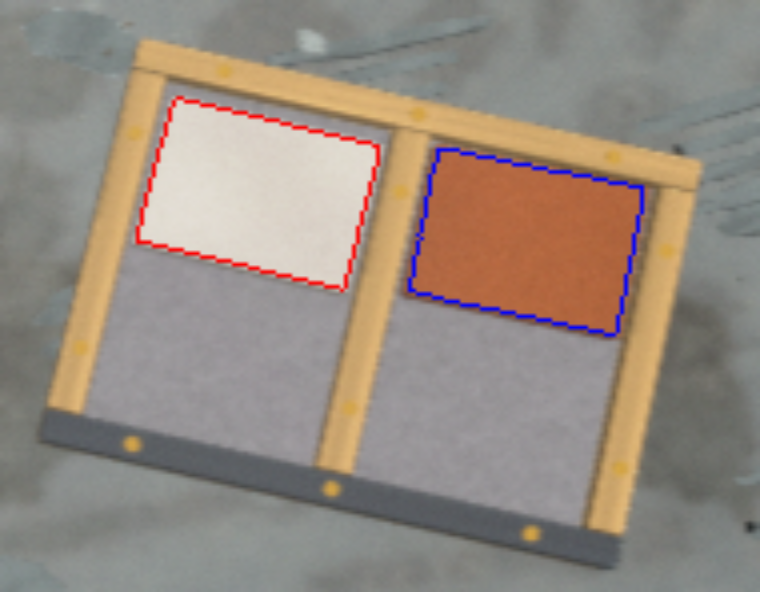

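The crop confirms both contours: terracotta in the right lane, the plaster batt in the left, each close to the rail and at the size given. The batt measures 108 x 84 mm, with its top centre at (0.546,-0.196) and board yaw about -0.235. In the board's frame that is x=+51 mm, y=-66 mm, so about 103 mm to drag.

Emit:
send_rows:
  motion:
    - [0, 0, 7.2, 0, 0, 0, 1]
    - [0, 0, 7.2, 0, 0, 0, 1]
    - [0, 0, 7.2, 0, 0, 0, 1]
    - [0, 0, 7.2, 0, 0, 0, 1]
    - [0, 0, 7.1, 0, 0, 0, 1]
    - [0, 0, 0, 24, -40, 0, 1]
    - [0, 0, 0, 24, -40, 0, 1]
    - [0, 0, 0, 24, -40, 0, 1]
    - [0, 0, 0, 24, -40, 0, 1]
    - [0, 0, 0, 24, -40, 0, 1]

```text
time_s: 1.1
eef_pos: [0.3833, -0.3635, 0.231]
eef_rot: [-0.0, 0.993, -0.118, -0.0]
wrist_force: [0.5, -1.3, 0.8]
opening: 0.002
grasp_force: 0.0
```

Emit:
send_rows:
  motion:
    - [0, 0, 0, 24, -40, 0, 1]
    - [0, 0, 0, 24, -40, 0, 1]
    - [0, 0, 0, 24, -40, 0, 1]
    - [0, 0, 0, 24, -40, 0, 1]
    - [0, 0, 0, 24, -42, 0, 1]
    - [0, 0, 0, 0, 0, 40, 1]
    - [0, 0, 0, 0, 0, 40, 1]
    - [0, 0, 0, 0, 0, 40, 1]
    - [0, 0, 0, 0, 0, 40, 1]
    - [0, 0, 0, 0, 0, 0, 1]

```text
time_s: 2.1
eef_pos: [0.5417, -0.194, 0.0649]
eef_rot: [-0.003, 0.993, -0.118, -0.006]
wrist_force: [-0.8, 0.4, -0.7]
opening: 0.0
grasp_force: 0.0
```

Emit:
send_rows:
  motion:
    - [0, 0, 0, 4, 2, 15, 1]
    - [0, 0, 0, 0, 0, 12, 1]
    - [0, 0, 0, 0, 0, 6, 1]
    - [0, 0, 0, 0, 0, 2, 1]
    - [0, 0, 0, 0, 0, 0, 1]
    - [0, 0, 0, 0, 0, 0, 1]
    - [0, 0, 0, 0, 0, 2, 1]
    - [0, 0, 0, 0, 0, 0, 1]
    - [0, 0, 0, 0, 0, 0, 1]
    - [0, 0, 0, 0, 0, 0, 1]

```text
time_s: 3.1
eef_pos: [0.5498, -0.1997, 0.0344]
eef_rot: [0.0, 0.993, -0.118, 0.0]
wrist_force: [-0.4, 0.3, 0.3]
opening: -0.003
grasp_force: 0.0
```

Emit:
send_rows:
  motion:
    - [0, 0, 0, -4, -2, 4, 1]
    - [0, 0, 0, 0, 0, 4, 1]
    - [0, 0, 0, 0, 0, 1, 1]
    - [0, 0, 0, 0, 0, 1, 1]
    - [0, 0, 0, 0, 0, 1, 1]
    - [0, 0, 0, 0, 0, 0, 1]
    - [0, 0, 0, 0, 0, 0, 1]
    - [0, 0, 0, 0, 0, 0, 1]
    - [0, 0, 0, 0, 0, 0, 1]
    - [0, 0, 0, 0, 0, 0, 1]

```text
time_s: 4.1
eef_pos: [0.5464, -0.1969, 0.024]
eef_rot: [0.0, 0.993, -0.118, -0.0]
wrist_force: [-3.3, 1.9, 6.8]
opening: -0.0
grasp_force: 3.3
```

Contact at z = 0.024, as expected, with about 7 N. I'll press slightly more and drag.

Emit:
send_rows:
  motion:
    - [0, 0, 0, 0, 0, 0.4, 1]
    - [0, 0, 0, -2, 0, 0, 1]
    - [0, 0, 0, -3, 0, 0, 1]
    - [0, 0, 0, -4, 0, 0, 1]
    - [0, 0, 0, -4, 0, 0, 1]
    - [0, 0, 0, -4, 0, 0, 1]
    - [0, 0, 0, -4, 0, 0, 1]
    - [0, 0, 0, -4, 0, 0, 1]
    - [0, 0, 0, 0, 0, 0, 1]
    - [0, 0, 0, 0, 0, 0, 1]

```text
time_s: 5.1
eef_pos: [0.5228, -0.1918, 0.0241]
eef_rot: [0.001, 0.993, -0.118, 0.001]
wrist_force: [1.4, 0.4, 8.4]
opening: 0.004
grasp_force: 4.2
```

```bash
cat > look.py <<'E'
from bench import ctrl
from h import *
import sys
c=ctrl.camera("top"); cv2.imwrite(f"pics/{sys.argv[1]}.png",c["color"][150:330,330:540,::-1].repeat(3,0).repeat(3,1))
o,w=masks(c,(350,165,520,315))
x=np.array([.972,-.233])
for m in(o,w):
    cs,_=cv2.findContours(m,0,1); k=np.vstack([a[:,0] for a in cs if cv2.contourArea(a)>30])
    q=ray(c,k,.024)[:,:2]-[.5124,-.1206]; a=q@x*1000; b=q@[.233,.972]*1000
    print("x front/back",a.min().round(1),a.max().round(1),"y",b.min().round(1),b.max().round(1))
o=ctrl.get_obs();print(o["eef_pos"],o["wrist_force"])
E
python3 look.py d1
```

```text
x front/back -10.2 71.4 y -63.8 -12.2
x front/back 2.5 87.1 y 14.5 124.8
[ 0.52279337 -0.19177237  0.02407143] [ 0.7732036  -0.14456807  8.14924093]
```

View pics/d1.png

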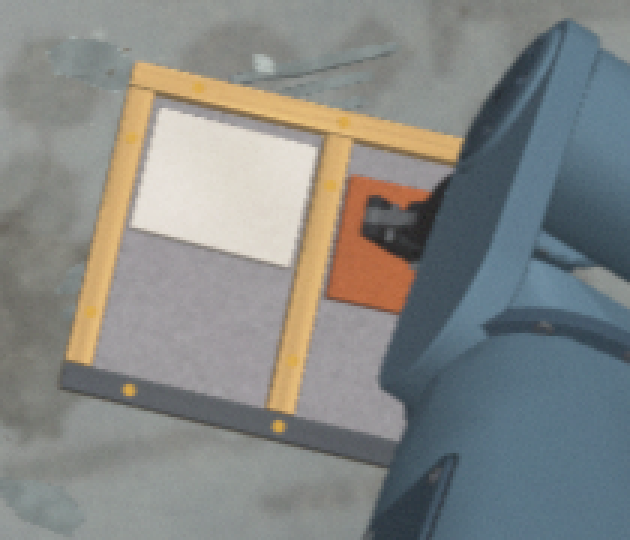

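The batt is following the finger: the gap at the rail has opened and it has moved about 22 mm. The white batt hasn't moved. I'll carry on.

Emit:
send_rows:
  motion:
    - [0, 0, 0, -2, 0, 0, 1]
    - [0, 0, 0, -4, 0, 0, 1]
    - [0, 0, 0, -6, 0, 0, 1]
    - [0, 0, 0, -6, 0, 0, 1]
    - [0, 0, 0, -6, 0, 0, 1]
    - [0, 0, 0, -6, 0, 0, 1]
    - [0, 0, 0, -6, 0, 0, 1]
    - [0, 0, 0, -4, 0, 0, 1]
    - [0, 0, 0, 0, 0, 0, 1]
    - [0, 0, 0, 0, 0, 0, 1]

```text
time_s: 6.15
eef_pos: [0.4838, -0.1825, 0.0241]
eef_rot: [0.001, 0.993, -0.118, 0.001]
wrist_force: [-0.4, 0.5, 9.1]
opening: -0.0
grasp_force: 4.8
```

```bash
python3 look.py d2
```

```text
x front/back -49.0 32.7 y -65.4 -12.5
x front/back 2.5 87.5 y 14.2 124.8
[ 0.48384114 -0.18243651  0.02403552] [ 0.62056886 -0.35896951  9.0613766 ]
```

Emit:
send_rows:
  motion:
    - [0, 0, 0, -2, 0, 0, 1]
    - [0, 0, 0, -4, 0, 0, 1]
    - [0, 0, 0, -5, 0, 0, 1]
    - [0, 0, 0, -5, 0, 0, 1]
    - [0, 0, 0, -5, 0, 0, 1]
    - [0, 0, 0, -5, 0, 0, 1]
    - [0, 0, 0, -4, 0, 0, 1]
    - [0, 0, 0, -3, 0, 0, 1]
    - [0, 0, 0, -2, 0, 0, 1]
    - [0, 0, 0, 0, 0, 0, 1]

```text
time_s: 7.2
eef_pos: [0.4502, -0.1744, 0.024]
eef_rot: [0.001, 0.993, -0.118, 0.002]
wrist_force: [1.1, -0.5, 8.3]
opening: -0.0
grasp_force: 4.1
```

```bash
python3 look.py d3
```

```text
x front/back -82.6 -0.9 y -69.7 -12.7
x front/back 2.5 87.1 y 14.3 124.8
[ 0.45020579 -0.17445669  0.02403524] [ 1.58950554 -0.25799681  7.9831322 ]
```

Emit:
send_rows:
  motion:
    - [0, 0, 0, -2, 0, 0, 1]
    - [0, 0, 0, -2, 0, 0, 1]
    - [0, 0, 0, -2, 0, 0, 1]
    - [0, 0, 0, -2, 0, 0, 1]
    - [0, 0, 0, -1, 0, 0, 1]
    - [0, 0, 0, -1, 0, 0, 1]
    - [0, 0, 0, -1, 0, 0, 1]
    - [0, 0, 0, -1, 0, 0, 1]
    - [0, 0, 0, 0, 0, 0, 1]
    - [0, 0, 0, 0, 0, 0, 1]

```text
time_s: 8.25
eef_pos: [0.4389, -0.1718, 0.024]
eef_rot: [0.001, 0.993, -0.118, 0.002]
wrist_force: [3.8, 0.2, 6.4]
opening: -0.004
grasp_force: 3.5
```

```bash
python3 look.py d4
```

```text
x front/back -92.4 -10.5 y -73.5 -12.0
x front/back 2.5 87.5 y 14.9 124.6
[ 0.43891983 -0.17178935  0.02403855] [ 3.20282614 -0.47899624  6.11792416]
```

The horizontal force is now 3.8 N and the back edge is at -10.5 mm (home is -10), so the batt is against the stop. I'll lift off and get the arm out of the view.

Emit:
send_rows:
  motion:
    - [0, 0, 0, 0, 0, -2, 1]
    - [0, 0, 0, 0, 0, -8, 1]
    - [0, 0, 0, 0, 0, -20, 1]
    - [0, 0, 0, 0, 0, -40, 1]
    - [0, 0, 0, 0, 0, -40, 1]
    - [0, 0, 0, 0, 0, -40, 1]
    - [0, 0, 0, 0, 30, 0, 1]
    - [0, 0, 0, 0, 40, 0, 1]
    - [0, 0, 0, 0, 40, 0, 1]
    - [0, 0, 0, 0, 40, 0, 1]

```text
time_s: 9.3
eef_pos: [0.4014, -0.3172, 0.1731]
eef_rot: [-0.0, 0.993, -0.117, -0.0]
wrist_force: [0.6, -0.0, -0.4]
opening: 0.001
grasp_force: 0.0
```

Emit:
send_rows:
  motion:
    - [0, 0, 0, 0, 40, 0, 1]
    - [0, 0, 0, 0, 40, 0, 1]
    - [0, 0, 0, 0, 0, 0, 1]
    - [0, 0, 0, 0, 0, 0, 1]
    - [0, 0, 0, 0, 0, 0, 1]
    - [0, 0, 0, 0, 0, 0, 1]
    - [0, 0, 0, 0, 0, 0, 1]
    - [0, 0, 0, 0, 0, 0, 1]
    - [0, 0, 0, 0, 0, 0, 1]
    - [0, 0, 0, 0, 0, 0, 1]

```text
time_s: 10.3
eef_pos: [0.3838, -0.3941, 0.173]
eef_rot: [0.0, 0.993, -0.117, 0.0]
wrist_force: [0.1, -0.4, -0.3]
opening: 0.002
grasp_force: 0.0
```

```bash
python3 look.py d5
```

```text
x front/back -92.5 -10.1 y -121.5 -12.2
x front/back 2.5 87.1 y 14.9 124.5
[ 0.38377677 -0.39421976  0.17292997] [-0.85686589  0.00797523  0.40608924]
```

View pics/d5.png

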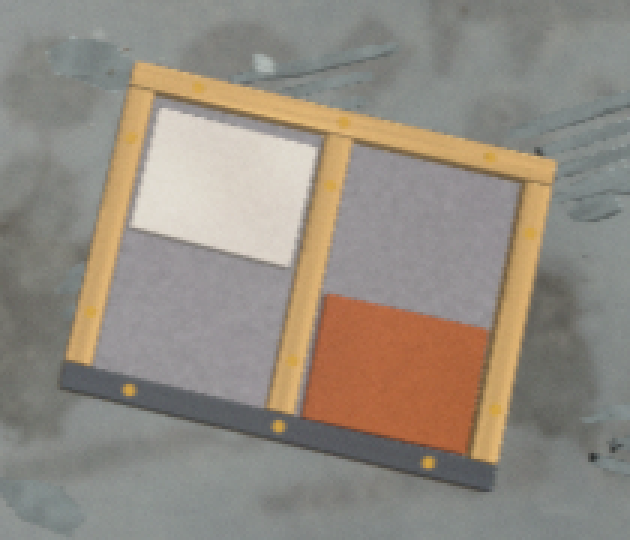

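The crop shows the terracotta batt flat against the dark stop (front edge about (385,435)). The white batt is still at the back, and the arm is clear.

```bash
python3 -c "
from bench import ctrl
print(ctrl.hand_in())"
```

```text
the job is handed in; nothing more can be done
None
```

I dragged the terracotta batt home against the front stop and released it, the plaster batt is still at the back of its lane, the arm stayed well away from the beaker, and the job is handed in; no verdict came back.

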